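# Switch the bench gas selector to the barbed outlet and lock it

## Task

Switch the bench gas selector over to the outlet with the tall barbed hose fitting: pull its knob up to unlock it, turn the pointer round to that outlet, feel for the hidden notch close by it and push the knob back down until it is fully home and locked, then let go. Never force the knob against its lock: press only lightly, and leave the other things on the bench where they are.

Things in the scene. Friction and masses are not known exactly. Their poses are not given: they have to be found in the camera images.
- selector: gas selector: grey and white metal box on the bench, fixed, 190 mm (its x) by 210 mm (its y) by 60 mm high, reaching from 75 mm in its -x direction to 115 mm in its +x direction. Origin: on the knob's vertical axis, at bench height. Its -x axis points from the knob to a small pin, 6 mm high, on the box top: the closed mark. A lying gauge 10 mm high and a copper inlet pipe are on its +x part
- cap: the black round knob on the box with its hidden locking key: 42 mm across, 40 mm tall, upright; locked, its underside is 66 mm and its top 106 mm above the bench. Origin: on the knob's axis 66 mm below its underside. A flat pointer, 12 mm wide, 3 mm thick, sticks out at its underside along the cap's own -x axis; a white ridge on top points the same way
- knob_grip (a point): point on the knob's axis, 12 mm below its top (94 mm above the bench when locked): where to grip it across its 42 mm. It moves up and down with the knob
- pointer_tip (a point): tip of the knob's pointer, 34 mm from the knob's axis
- lift (a joint): height of the knob above its locked position, in m: 0 fully home, 0.010 pulled up to its stop. It stays where left; friction about 4 N plus 1.4 N weight. The key is free of the lock above 0.007. Lowered between notches, it lands on the lock's flat top at 0.007 and goes no farther, but slides over it easily when pressed lightly (6 to 10 N on the knob); over a notch it drops to 0
- dial (a joint): turn of the knob in rad, positive anticlockwise seen from above; 0 at the start, pointing at the closed mark, locked in a notch there; stops at -1.5 and 1.5; friction 0.04 N m. The two outlets stand at -1.08 and 1.08 (62 degrees), one notch near each. The key fits its notch with 0.8 mm play either side at 20 mm radius (0.04 rad)
- barb_top (a point): top of the barbed brass hose fitting, 40 mm tall, 22 mm across, standing on the box 85 mm from the knob's axis: the outlet wanted, on either side. The notch for it is hidden and lies 0.1 to 0.25 rad off the outlet's true direction, short of it or beyond it, so it must be felt for
- plug_top (a point): top of the blanking plug, a low brass cap, 11 mm tall and 24 mm across, on the other outlet 85 mm from the knob's axis: not wanted
- beaker_mid (a point): glass beaker, 68 mm across, 90 mm high, near the selector; point on its axis half-way up; to be left alone
- amber_mid (a point): amber glass bottle, 64 mm across, 150 mm high, near the selector; point on its axis half-way up; to be left alone
- flask_mid (a point): conical glass flask, 72 mm across its foot, 102 mm high, behind the selector; point on its axis half-way up; to be left alone
- jar_mid (a point): white plastic jar, 44 mm across, 55 mm high, behind the selector; point on its axis half-way up; to be left alone
- wash_mid (a point): white plastic bottle, 70 mm across, 170 mm high, on the left of the bench; point on its axis half-way up; to be left alone
- tipbox_mid (a point): open grey plastic box with dividers, 120 x 90 x 50 mm, on the right of the bench; point at its centre; to be left alone
- spatula_mid (a point): flat steel lab spatula, 145 mm long, 16 mm wide at most, 5 mm thick, lying between the robot and the selector; point 5 mm up at its middle; to be left alone

How it is judged:
By the outcome, as a careful person would: the job done as asked, in the order asked, and still so for the second after the job is handed in, with the robot touching nothing.
It also fails if it takes over 45 s, if anything falls off the work surface, if the arm or the gripper's body presses on something with over 40 N, if the wrist force passes 120 N, or if a joint passes its speed limit or range.

## Robot

A 7-joint arm with a two-finger parallel gripper is mounted at the origin on the work surface. World frame = base frame: x ahead of the robot, y to its left, z up, the work surface at z = 0. Lengths are in m, angles in degrees, forces in N, time in s.
With the tool pointing down it reaches from about 0.4 to 0.875 m from the base axis. Payload 19.3 kg.
Tool frame: the origin (TCP) lies midway between the tips of the shut fingers; the grasp point (between the pads) lies 19 mm behind it; z points along the fingers, y is the direction in which the jaws open and shut (so a half turn about z gives the same grasp; the last joint's range is limited). The gripper opens to 85 mm and grips with 20 to 120 N. Pads are 22 mm wide; open, the fingers measure 114 mm over their backs; the gripper's body (76 mm by 85 mm) begins 54 mm behind the grasp point. The pads swing forward as they close: fully open they stand 13 mm farther back than shut.
Start: joints at [-67.85, 29.874, -2.08, 91.645, 1.215, 58.505, -6.463], TCP at [0.276, 0.561, 0.231] pointing down, gripper open.
Joint ranges: [-166.77, 166.77], [-17.47, 122.26], [-85.68, 81.53], [9.62, 139.38], [-72.42, 252.41], [9.2, 110.78], [-144.41, 144.41]. Speed limits (degrees/s): [108.29, 108.29, 136.94, 136.94, 172.46, 172.46, 172.46].

## Interface

Orientations are given as a 3x3 rotation matrix whose columns are the frame's x, y, z axes.
In Python, from rig import get_obs, snapshot, finish_job gives the robot as it stands. The module is installed in compiled form; this text tells all that it offers.
- The arm moves only by the tool send_rows, never from a script. Its argument "plan" is a list of rows, each an object of numbers: "dx", "dy", "dz": the shift along the world's x, y, z in mm; "roll": the turn about the world's z in degrees. A call has 1 to 12 rows; each row is the pose to reach, as a shift and turn from the pose commanded when the call began; what a row does not reach only later rows make up. A row lasts 1/10 s, in which the tool goes at most 50 mm and 8.59 degrees, less where a joint would pass 70% of its speed; a pose out of reach is approached as far as the arm can. A call with a gripper value outside its range is refused whole. "fingers" is the opening, from 0 (shut) to 1 (fully open), set as the call begins (left out, the last holds). The fingers move at their own pace and stop on an object; "force" is the grip in N (left out, the last holds). Time passes only in rows, so rows that repeat a pose let the fingers close. It gives the time, the measured TCP pose, the force and the opening at its end, in the units of the state.
- get_obs(): the state, without advancing time (a new reading comes with each control period).
- snapshot(name): name is "scene" or "top" or "wrist"; returns a dict with "frame" (384x512x3 uint8, blue, green, red), "fx", "fy", "cx", "cy" (pixels), "xyz" and "attitude" of the camera in the world; the wrist camera has in their place "mount" (4x4, takes a point from camera to tool coordinates, whose origin is the TCP and whose axes are the flange's). Camera axes: x right, y up, looking along -z (the intrinsics and any distortion apply to the point x, -y, -z); pixel columns grow to the right and rows downward; lengths in m; the calibration is good to about 2 mm. A picture is of the moment at which its call begins: read the wrist's pose just before it. There is no depth.
- finish_job(): hands the job in, once; it reports no verdict.
The state is a dict: "time": time; "joint_pos": joint angles; "joint_vel": joint speeds; "effort": joint torques, N m; "ee_pos": TCP position; "ee_rot": TCP orientation; "wrist_force": force on the tool from outside, world axes, zero at the start; "torque": the same for the moment, N m; "width": opening from 0.0 (shut) to 1.0 (fully open).
Only numpy, scipy, OpenCV 4.12 (cv2) and the standard library are available. Lean on these libraries where they do the work, as an engineer would, in place of code of your own. Each camera call takes 0.05 s, during which the arm holds its last target.

## Working session

There is one attempt and no reset: what is moved stays moved. The work goes in short steps, Python scripts to look and compute and a tool call to move; the robot and the scene stay as the last step left them, time stands still between calls to the robot, and variables do not carry over. Pictures are saved under pics/ and viewed, and the job is handed in when it is done.

Besides the shell and the picture viewer there is one more tool, called after "Request:" by a JSON object that holds its "fn" and its "kwargs", one argument or row to a line. send_rows: Moves the arm, as the interface text tells. Its arguments: {"type":"object","properties":{"plan":{"type":"array","items":{"type":"object","properties":{"dx":{"type":"number"},"dy":{"type":"number"},"dz":{"type":"number"},"roll":{"type":"number"}}}},"fingers":{"type":"number"},"force":{"type":"number"}},"required":["plan"]}

```bash
mkdir -p pics; cat > h.py <<'E'
import numpy as np, cv2, json
from rig import get_obs, snapshot
def ray(s,u,v):
    R=np.array(s["attitude"]);d=np.array([(u-s["cx"])/s["fx"],-(v-s["cy"])/s["fy"],-1.])
    return np.array(s["xyz"]),R@d
def plane(s,u,v,z):
    o,d=ray(s,u,v);return o+d*(z-o[2])/d[2]
E
python3 - <<'E'
from h import *
o=get_obs();print({k:np.round(v,3).tolist() for k,v in o.items()})
for n in("scene","top"):
    s=snapshot(n);cv2.imwrite(f"pics/{n}0.png",s["frame"]);print({k:v for k,v in s.items() if k!="frame"})
E
```

```text
{'time': 0.0, 'joint_pos': [-67.849, 29.911, -2.082, 91.672, 1.215, 58.506, -6.463], 'joint_vel': [-0.111, -0.005, 0.074, -0.028, 0.043, -0.099, -0.006], 'effort': [0.001, -92.712, 1.981, -36.995, 0.018, 0.008, 0.0], 'ee_pos': [0.276, 0.561, 0.231], 'ee_rot': [[-0.897, 0.441, -0.0], [0.441, 0.897, -0.001], [-0.0, -0.001, -1.0]], 'wrist_force': [-1.213, 0.293, -0.327], 'torque': [0.001, 0.063, 0.01], 'width': 0.993}
{'fx': 372.0411203992377, 'fy': 372.0411203992377, 'cx': 258.1490253293989, 'cy': 191.0241316707182, 'xyz': array([0.85343025, 0.5194193 , 1.11035728]), 'attitude': array([[-0.88424318, -0.4029664 ,  0.23607641],
       [ 0.46690823, -0.77414876,  0.42742297],
       [ 0.01052116,  0.48817187,  0.8726841 ]])}
{'fx': 490.29745989824005, 'fy': 490.29745989824005, 'cx': 250.70732408824608, 'cy': 194.11828673449315, 'xyz': array([ 3.34056135e-01, -1.87068303e-04,  2.03130955e+00]), 'attitude': array([[ 0.00567801,  0.9936343 , -0.11251057],
       [-0.99998294,  0.00548758, -0.00200216],
       [-0.001372  ,  0.11252002,  0.99364851]])}
```

View pics/scene0.png

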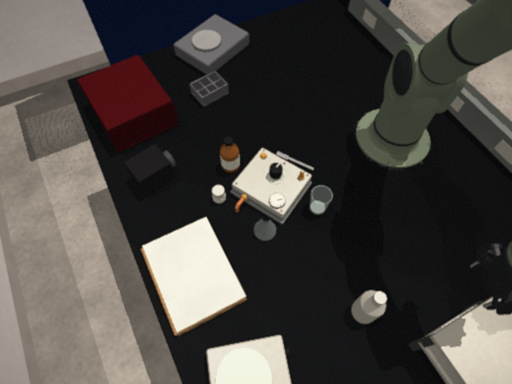

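View pics/top0.png

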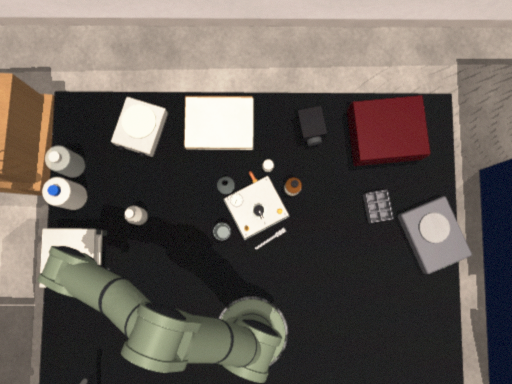

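```bash
python3 - <<'E'
from h import *
for n,(x0,y0,w,h) in dict(scene=(205,130,140,115),top=(200,145,120,110)).items():
    s=snapshot(n);f=s["frame"][y0:y0+h,x0:x0+w];k=5
    cv2.imwrite(f"pics/{n}1.png",cv2.resize(f,None,fx=k,fy=k,interpolation=cv2.INTER_CUBIC))
E
```

```text
(no output)
```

View pics/scene1.png

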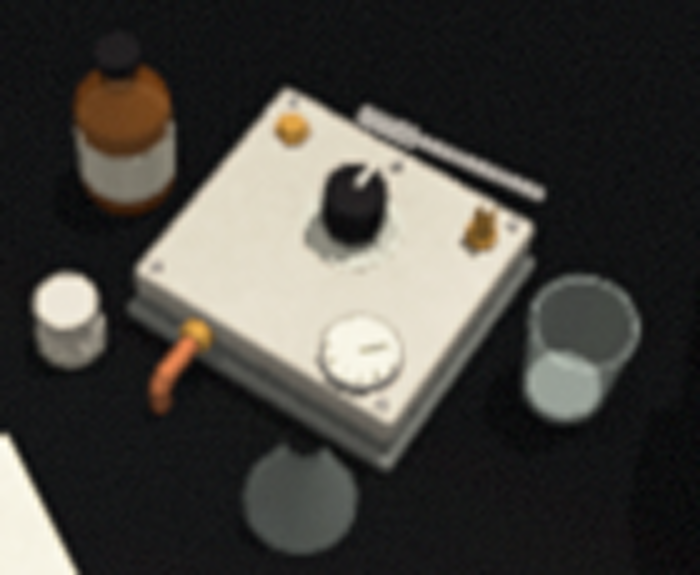

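View pics/top1.png

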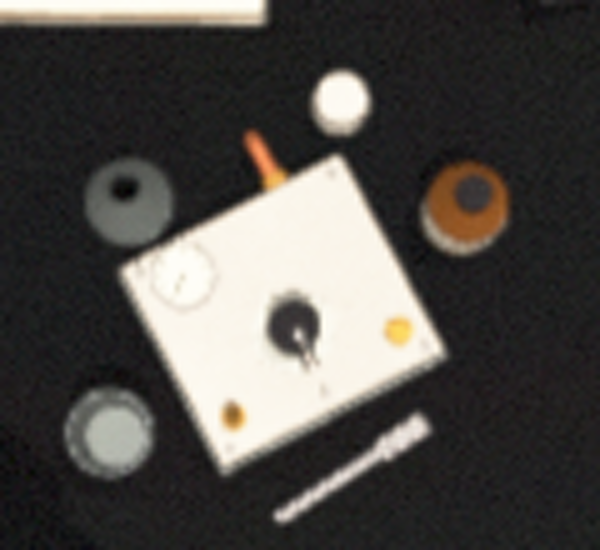

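The pictures show the barb on the beaker's (left) side at top px (246,228) and the plug at (280,211). The knob is at about (258,210), so the turn is clockwise (negative dial). Next I measure positions.

```bash
python3 - <<'E'
from h import *
def tri(a,b):
    (o1,d1),(o2,d2)=a,b
    A=np.stack([d1,-d2],1);t=np.linalg.lstsq(A,o2-o1,rcond=None)[0]
    p,q=o1+d1*t[0],o2+d2*t[1];return (p+q)/2,np.linalg.norm(p-q)
st=snapshot("top");ss=snapshot("scene")
for s,n,(x0,y0,w,h) in((st,"top",(200,145,120,110)),(ss,"scene",(205,130,140,115))):
    f=s["frame"][y0:y0+h,x0:x0+w];f=cv2.resize(f,None,fx=5,fy=5,interpolation=cv2.INTER_CUBIC)
    hsv=cv2.cvtColor(f,cv2.COLOR_BGR2HSV)
    m=((hsv[...,2]>175)).astype(np.uint8)
    cs,_=cv2.findContours(m,cv2.RETR_EXTERNAL,cv2.CHAIN_APPROX_NONE)
    # box contour: the one containing centre
    c=[c for c in cs if cv2.pointPolygonTest(c,(300,250) if n=="top" else (280,300),False)>0][0]
    P=cv2.approxPolyDP(cv2.convexHull(c),20,True)[:,0]
    w=[plane(s,x0+(u+.5)/5-.5,y0+(v+.5)/5-.5,.06) for u,v in P]
    print(n,P.tolist(),np.round(w,4)[:,:2].tolist(),[round(float(np.linalg.norm(w[i]-w[i-1])),4) for i in range(len(w))])
    g=((hsv[...,1]>110)&(hsv[...,2]>60)).astype(np.uint8)
    for c in cv2.findContours(g,cv2.RETR_EXTERNAL,cv2.CHAIN_APPROX_NONE)[0]:
        if cv2.contourArea(c)>150:
            (u,v),r=cv2.minEnclosingCircle(c);print(' brass',u,v,r,np.round(plane(s,x0+u/5-.4,y0+v/5-.4,.07),4))
def pt(s,off,u,v):return ray(s,off[0]+(u+.5)/5-.5,off[1]+(v+.5)/5-.5)
T=(200,145);S=(205,130)
for n,a,b in(("knobtop",(293,322),(356,188)),("pin?",(323,391),(397,167)),("amber cap",(473,193),(118,48))):
    print(n,tri(pt(st,T,*a),pt(ss,S,*b)))
for n,a in (("knobtop@.106",(293,325)),):
    o,d=pt(st,T,*a);print(n,o+d*(.106-o[2])/d[2])
E
```

```text
top [[256, 138], [341, 160], [441, 353], [224, 466], [123, 271]] [[0.647, 0.0039], [0.6293, -0.0652], [0.4727, -0.146], [0.381, 0.0281], [0.5376, 0.1108]] [0.1529, 0.0714, 0.1762, 0.1967, 0.1771]
 brass 233.5 416.6428527832031 10.932642936706543 [0.4201 0.0206 0.07  ]
 brass 398.18310546875 330.154541015625 12.445323944091797 [ 0.4901 -0.111   0.07  ]
 brass 468.53607177734375 202.35739135742188 42.80807113647461 [ 0.5938 -0.1679  0.07  ]
 brass 262.4545593261719 157.18182373046875 31.72852897644043 [ 0.6297 -0.0014  0.07  ]
scene [[287, 92], [529, 227], [390, 422], [140, 272]] [[0.4778, -0.1397], [0.3869, 0.0312], [0.5399, 0.1132], [0.6311, -0.0568]] [0.1742, 0.1936, 0.1736, 0.1929]
 brass 179.0 365.5 51.022151947021484 [0.6412 0.0213 0.07  ]
 brass 480.4830627441406 230.2796630859375 18.549333572387695 [0.421  0.0233 0.07  ]
 brass 132.0 187.0 40.44759750366211 [ 0.6093 -0.1126  0.07  ]
 brass 291.7121276855469 128.3295440673828 15.768367767333984 [ 0.4928 -0.1053  0.07  ]
 brass 122.67699432373047 107.96902465820312 49.35324478149414 [ 0.5871 -0.1732  0.07  ]
knobtop (array([ 0.49187144, -0.02500879,  0.10604393]), np.float64(0.0035477470773938734))
pin? (array([ 0.44130433, -0.05090012,  0.05996008]), np.float64(0.0006371387735196742))
amber cap (array([ 0.59017419, -0.16426648,  0.14944444]), np.float64(0.0010412552602694393))
knobtop@.106 [ 0.49086953 -0.02615993  0.106     ]
```

Request:
{"fn": "send_rows", "kwargs": {
  "plan": [
    {"dx":16,"dy":-45,"dz":5},
    {"dx":32,"dy":-90,"dz":10},
    {"dx":48,"dy":-135,"dz":15},
    {"dx":64,"dy":-180,"dz":20},
    {"dx":80,"dy":-225,"dz":20},
    {"dx":96,"dy":-270,"dz":20},
    {"dx":112,"dy":-315,"dz":20},
    {"dx":128,"dy":-360,"dz":20},
    {"dx":144,"dy":-405,"dz":20},
    {"dx":160,"dy":-450,"dz":20},
    {"dx":176,"dy":-495,"dz":20},
    {"dx":192,"dy":-540,"dz":20}
  ],
  "fingers": 1.0
}}

```text
validation failed for argument at $.pl...
```

Request:
{"fn": "send_rows", "kwargs": {
  "plan": [
    {"dx":22,"dy":-46},
    {"dx":22,"dy":-46},
    {"dx":22,"dy":-46},
    {"dx":22,"dy":-46}
  ]
}}

```text
validation failed for argument at $.pl...
```

```bash
python3 - <<'E'
from h import *
o=get_obs();s=snapshot("wrist");cv2.imwrite("pics/w0.png",s["frame"])
print({k:np.round(v,3).tolist() for k,v in o.items()});print({k:v for k,v in s.items() if k!="frame"})
E
```

```text
{'time': 0.3, 'joint_pos': [-67.85, 29.887, -2.081, 91.653, 1.214, 58.504, -6.465], 'joint_vel': [-0.105, -0.048, 0.057, -0.023, -0.126, 0.025, -0.051], 'effort': [-0.002, -92.603, 1.976, -36.975, 0.018, 0.005, 0.0], 'ee_pos': [0.276, 0.561, 0.231], 'ee_rot': [[-0.897, 0.441, -0.0], [0.441, 0.897, -0.0], [-0.0, -0.0, -1.0]], 'wrist_force': [0.175, -1.201, 0.392], 'torque': [0.029, -0.024, -0.005], 'width': 1.0}
{'fx': 283.36980776369705, 'fy': 283.36980776369705, 'cx': 257.5077909379198, 'cy': 185.66588048923853, 'mount': array([[ 1.74086025e-03,  9.48708724e-01,  3.16146686e-01,
         8.08867488e-02],
       [ 9.99998411e-01, -1.53056138e-03, -9.13501763e-04,
         2.94434493e-04],
       [-3.82765183e-04,  3.16147774e-01, -9.48709881e-01,
        -1.42408511e-01],
       [ 0.00000000e+00,  0.00000000e+00,  0.00000000e+00,
         1.00000000e+00]])}
```

View pics/w0.png

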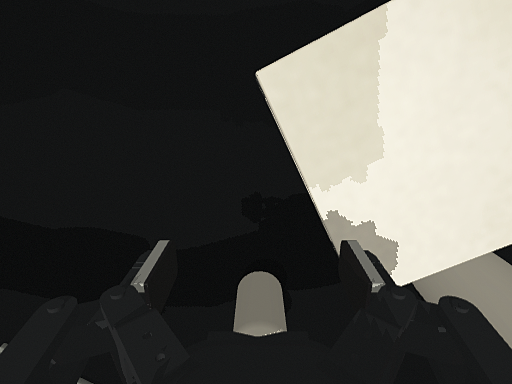

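The arm hasn't moved: the call failed validation. I'll retry with all four keys in each row.

Request:
{"fn": "send_rows", "kwargs": {
  "plan": [
    {"dx":16,"dy":-45,"dz":5,"roll":0},
    {"dx":32,"dy":-90,"dz":10,"roll":0},
    {"dx":48,"dy":-135,"dz":15,"roll":0},
    {"dx":64,"dy":-180,"dz":20,"roll":0},
    {"dx":80,"dy":-225,"dz":20,"roll":0},
    {"dx":96,"dy":-270,"dz":20,"roll":0},
    {"dx":112,"dy":-315,"dz":20,"roll":0},
    {"dx":128,"dy":-360,"dz":20,"roll":0},
    {"dx":144,"dy":-405,"dz":20,"roll":0},
    {"dx":160,"dy":-450,"dz":20,"roll":0},
    {"dx":176,"dy":-495,"dz":20,"roll":0},
    {"dx":192,"dy":-540,"dz":20,"roll":0}
  ],
  "fingers": 1.0
}}

```text
time: 1.55
ee_pos: [0.468, 0.019, 0.2516]
ee_rot: [[-0.898, 0.441, 0.001], [0.441, 0.898, 0.0], [-0.001, 0.0, -1.0]]
wrist_force: [1.2, -0.1, 0.2]
width: 1.001
```

Request:
{"fn": "send_rows", "kwargs": {
  "plan": [
    {"dx":22,"dy":-46,"dz":0,"roll":0},
    {"dx":22,"dy":-46,"dz":0,"roll":0},
    {"dx":22,"dy":-46,"dz":0,"roll":0}
  ]
}}

```text
time: 1.85
ee_pos: [0.4898, -0.026, 0.2511]
ee_rot: [[-0.896, 0.443, -0.0], [0.443, 0.896, -0.0], [0.0, -0.0, -1.0]]
wrist_force: [0.2, 0.7, 0.6]
width: 1.0
```

```bash
python3 - <<'E'
from h import *
o=get_obs();s=snapshot("wrist");cv2.imwrite("pics/w1.png",s["frame"])
print({k:np.round(v,3).tolist() for k,v in o.items()})
E
```

```text
{'time': 1.85, 'joint_pos': [-14.328, 16.539, 12.943, 110.658, -4.552, 53.303, 64.516], 'joint_vel': [-2.344, -0.68, -1.484, 1.012, -0.02, -0.086, -0.872], 'effort': [3.864, -63.526, 6.484, -35.668, 0.206, -0.045, 0.551], 'ee_pos': [0.49, -0.026, 0.251], 'ee_rot': [[-0.896, 0.443, -0.0], [0.443, 0.896, -0.0], [0.0, -0.0, -1.0]], 'wrist_force': [0.176, 0.66, 0.613], 'torque': [0.02, 0.003, -0.047], 'width': 1.0}
```

View pics/w1.png

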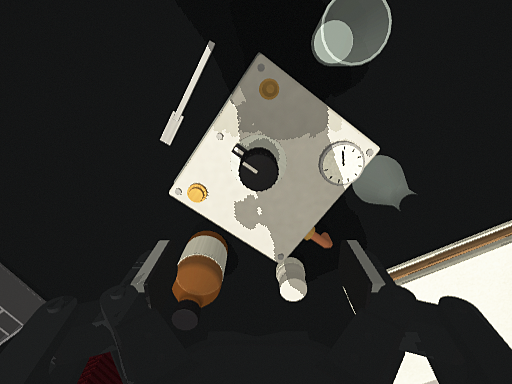

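Wrist view: knob at about (259,170), barb at (269,89), plug at (198,192), closed-mark pin at (220,136). I'll refine with these.

```bash
cat >> h.py <<'E'
def wcam(o,s):
    R=np.array(o["ee_rot"]);M=np.array(s["mount"])
    s=dict(s);s["xyz"]=np.array(o["ee_pos"])+R@M[:3,3];s["attitude"]=R@M[:3,:3];return s
E
python3 - <<'E'
from h import *
o=get_obs();s=wcam(o,snapshot("wrist"));f=s["frame"]
cv2.imwrite("pics/w1z.png",cv2.resize(f[60:220,160:320],None,fx=3.7,fy=3.7,interpolation=cv2.INTER_CUBIC))
for n,u,v,z in(("barb",269,89,.1),("plug",198,192,.071),("pin",220,136,.066)):print(n,plane(s,u,v,z).round(4))
g=(f.max(2)<60).astype(np.uint8);g[:,:225]=0
n,l,st,c=cv2.connectedComponentsWithStats(g)
print(st[l[175,268]],c[l[175,268]])
E
```

```text
barb [0.4201 0.0223 0.1   ]
plug [ 0.4891 -0.1041  0.071 ]
pin [ 0.4419 -0.049   0.066 ]
[ 231  144   47   48 1374] [256.77947598 168.8922853 ]
```

View pics/w1z.png

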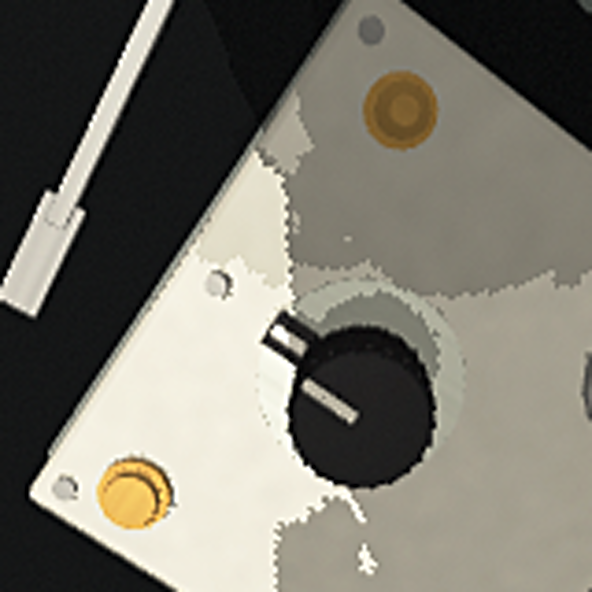

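```bash
python3 - <<'E'
from h import *
o=get_obs();s=wcam(o,snapshot("wrist"))
for u,v in((288,415),(433,415),(360,488),(360,415)):
    print(plane(s,160+(u+.5)/3.7-.5,60+(v+.5)/3.7-.5,.106).round(4))
E
```

```text
[ 0.48   -0.0424  0.106 ]
[ 0.4981 -0.0053  0.106 ]
[ 0.5088 -0.0337  0.106 ]
[ 0.489 -0.024  0.106]
```

Request:
{"fn": "send_rows", "kwargs": {
  "plan": [
    {"dx":0,"dy":1,"dz":-10,"roll":8},
    {"dx":0,"dy":1,"dz":-20,"roll":16},
    {"dx":0,"dy":1,"dz":-30,"roll":24},
    {"dx":0,"dy":1,"dz":-40,"roll":32},
    {"dx":0,"dy":1,"dz":-50,"roll":40},
    {"dx":0,"dy":1,"dz":-60,"roll":48},
    {"dx":0,"dy":1,"dz":-70,"roll":56},
    {"dx":0,"dy":1,"dz":-80,"roll":64},
    {"dx":0,"dy":1,"dz":-90,"roll":72},
    {"dx":0,"dy":1,"dz":-100,"roll":80},
    {"dx":0,"dy":1,"dz":-105,"roll":85},
    {"dx":0,"dy":1,"dz":-105,"roll":85}
  ]
}}

```text
time: 3.2
ee_pos: [0.4892, -0.023, 0.1459]
ee_rot: [[-0.515, -0.857, -0.001], [-0.857, 0.515, 0.0], [0.0, 0.001, -1.0]]
wrist_force: [-0.2, -0.5, 0.2]
width: 1.002
```

```bash
python3 - <<'E'
from h import *
o=get_obs();s=snapshot("wrist");cv2.imwrite("pics/w2.png",s["frame"])
print({k:np.round(o[k],4).tolist() for k in("ee_pos","joint_pos")})
E
```

```text
{'ee_pos': [0.4892, -0.023, 0.1459], 'joint_pos': [1.2874, 24.8757, -7.0941, 116.0038, 4.6486, 39.4296, 140.2645]}
```

View pics/w2.png

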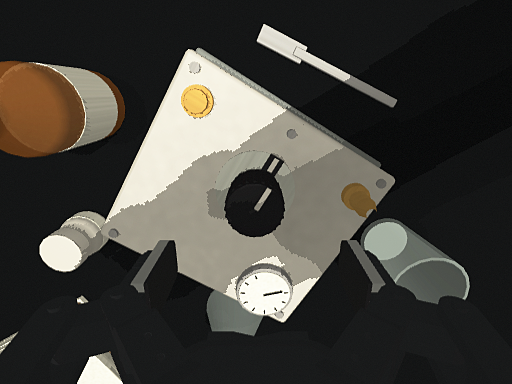

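```bash
python3 - <<'E'
from h import *
o=get_obs();s=wcam(o,snapshot("wrist"))
cv2.imwrite("pics/w2z.png",cv2.resize(s["frame"][130:260,180:330],None,fx=4,fy=4,interpolation=cv2.INTER_CUBIC))
for p in((224,207),(286,207),(255,207),(255,238)):print(p,plane(s,*p,.106).round(4))
E
```

```text
(224, 207) [ 0.5074 -0.0392  0.106 ]
(286, 207) [ 0.4704 -0.0168  0.106 ]
(255, 207) [ 0.4889 -0.028   0.106 ]
(255, 238) [ 0.5015 -0.0072  0.106 ]
```

View pics/w2z.png

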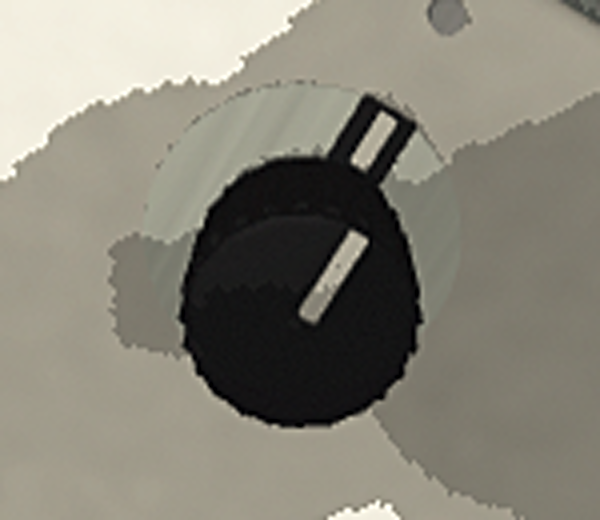

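Request:
{"fn": "send_rows", "kwargs": {
  "plan": [
    {"dx":0,"dy":-2,"dz":0,"roll":-8},
    {"dx":0,"dy":-2,"dz":0,"roll":-16},
    {"dx":0,"dy":-2,"dz":-10,"roll":-20},
    {"dx":0,"dy":-2,"dz":-25,"roll":-20},
    {"dx":0,"dy":-2,"dz":-40,"roll":-20},
    {"dx":0,"dy":-2,"dz":-55,"roll":-20},
    {"dx":0,"dy":-2,"dz":-65,"roll":-20},
    {"dx":0,"dy":-2,"dz":-72,"roll":-20},
    {"dx":0,"dy":-2,"dz":-72,"roll":-20},
    {"dx":0,"dy":-2,"dz":-72,"roll":-20}
  ],
  "fingers": 0.75
}}

```text
time: 4.3
ee_pos: [0.4899, -0.0261, 0.0747]
ee_rot: [[-0.779, -0.627, 0.0], [-0.627, 0.779, -0.0], [-0.0, -0.0, -1.0]]
wrist_force: [-0.6, -0.6, -0.1]
width: 0.748
```

Request:
{"fn": "send_rows", "kwargs": {
  "plan": [
    {"dx":0,"dy":0,"dz":0,"roll":0},
    {"dx":0,"dy":0,"dz":0,"roll":0},
    {"dx":0,"dy":0,"dz":0,"roll":0},
    {"dx":0,"dy":0,"dz":0,"roll":0},
    {"dx":0,"dy":0,"dz":0,"roll":0},
    {"dx":0,"dy":0,"dz":0,"roll":0}
  ],
  "fingers": 0.35,
  "force": 30
}}

```text
time: 4.9
ee_pos: [0.49, -0.0261, 0.0748]
ee_rot: [[-0.779, -0.627, 0.001], [-0.627, 0.779, 0.0], [-0.001, -0.001, -1.0]]
wrist_force: [-1.8, 0.4, 6.9]
width: 0.478
```

```bash
python3 - <<'E'
from h import *
o=get_obs();s=snapshot("wrist");cv2.imwrite("pics/w3.png",s["frame"])
print({k:np.round(o[k],4).tolist() for k in("ee_pos","joint_pos","wrist_force","torque","width")})
E
```

```text
{'ee_pos': [0.49, -0.0261, 0.0748], 'joint_pos': [-2.5955, 31.9773, -1.687, 118.5998, 1.8187, 29.3948, 123.2017], 'wrist_force': [-1.8099, 0.421, 6.9204], 'torque': [0.1507, 0.2568, -0.0669], 'width': 0.4779}
```

View pics/w3.png

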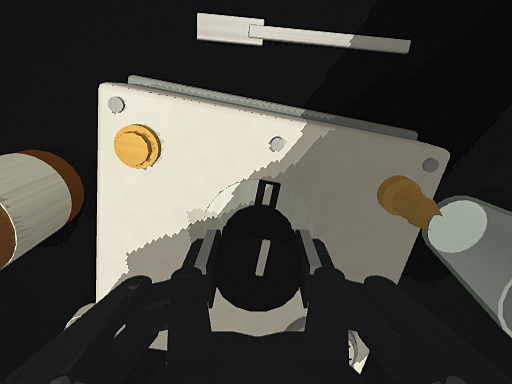

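Request:
{"fn": "send_rows", "kwargs": {
  "plan": [
    {"dx":0,"dy":0,"dz":2,"roll":0},
    {"dx":0,"dy":0,"dz":4,"roll":0},
    {"dx":0,"dy":0,"dz":6,"roll":0},
    {"dx":0,"dy":0,"dz":8,"roll":0},
    {"dx":0,"dy":0,"dz":9,"roll":0},
    {"dx":0,"dy":0,"dz":9,"roll":0}
  ],
  "force": 40
}}

```text
time: 5.55
ee_pos: [0.4899, -0.0261, 0.0835]
ee_rot: [[-0.779, -0.627, 0.0], [-0.627, 0.779, 0.0], [-0.0, -0.0, -1.0]]
wrist_force: [2.1, 1.4, 2.3]
width: 0.476
```

```bash
python3 - <<'E'
from h import *
o=get_obs();s=snapshot("wrist");cv2.imwrite("pics/w4.png",s["frame"])
print({k:np.round(o[k],4).tolist() for k in("ee_pos","joint_pos","wrist_force","torque","width")})
E
```

```text
{'ee_pos': [0.4899, -0.0261, 0.0835], 'joint_pos': [-2.5751, 31.05, -1.715, 118.3795, 1.7412, 30.5686, 123.2821], 'wrist_force': [2.0615, 1.4311, 2.333], 'torque': [0.1905, -0.2918, -0.0015], 'width': 0.4765}
```

View pics/w4.png

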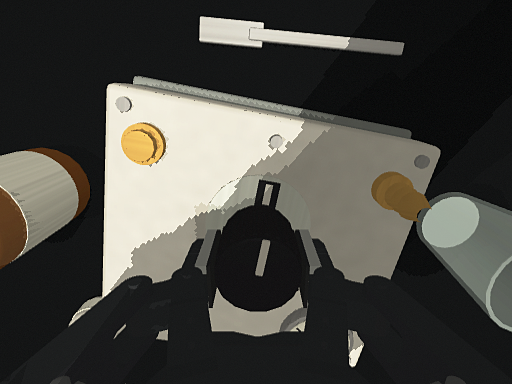

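Request:
{"fn": "send_rows", "kwargs": {
  "plan": [
    {"dx":0,"dy":0,"dz":0.8,"roll":0},
    {"dx":0,"dy":0,"dz":0.8,"roll":-5},
    {"dx":0,"dy":0,"dz":0.8,"roll":-12},
    {"dx":0,"dy":0,"dz":0.8,"roll":-20},
    {"dx":0,"dy":0,"dz":0.8,"roll":-28},
    {"dx":0,"dy":0,"dz":0.8,"roll":-36},
    {"dx":0,"dy":0,"dz":0.8,"roll":-43},
    {"dx":0,"dy":0,"dz":0.8,"roll":-45},
    {"dx":0,"dy":0,"dz":0.8,"roll":-45},
    {"dx":0,"dy":0,"dz":0.8,"roll":-45}
  ]
}}

```text
time: 6.6
ee_pos: [0.4897, -0.0258, 0.0841]
ee_rot: [[-0.995, 0.104, 0.0], [0.104, 0.995, 0.0], [-0.0, 0.0, -1.0]]
wrist_force: [1.4, 5.3, 0.1]
width: 0.481
```

```bash
python3 - <<'E'
from h import *
o=get_obs();s=snapshot("wrist");cv2.imwrite("pics/w5.png",s["frame"])
print({k:np.round(o[k],4).tolist() for k in("ee_pos","joint_pos","wrist_force","torque","width")})
E
```

```text
{'ee_pos': [0.4897, -0.0258, 0.0841], 'joint_pos': [-11.8144, 31.6419, 10.4881, 118.8355, -10.9161, 30.4027, 90.593], 'wrist_force': [1.4431, 5.3125, 0.08], 'torque': [1.2165, -0.3154, 0.0307], 'width': 0.4806}
```

View pics/w5.png

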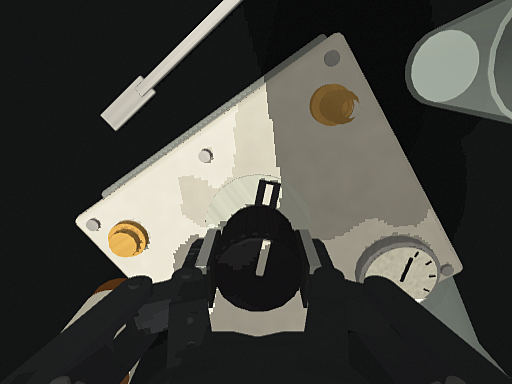

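Request:
{"fn": "send_rows", "kwargs": {
  "plan": [
    {"dx":0,"dy":0.5,"dz":-1,"roll":0},
    {"dx":0,"dy":0.5,"dz":-2,"roll":0},
    {"dx":0,"dy":0.5,"dz":-2.5,"roll":0},
    {"dx":0,"dy":0.5,"dz":-2.5,"roll":0}
  ]
}}

```text
time: 7.05
ee_pos: [0.4898, -0.0257, 0.0818]
ee_rot: [[-0.994, 0.107, 0.0], [0.107, 0.994, 0.0], [-0.0, 0.0, -1.0]]
wrist_force: [-0.6, 3.1, 7.7]
width: 0.476
```

Request:
{"fn": "send_rows", "kwargs": {
  "plan": [
    {"dx":0,"dy":0,"dz":-0.5,"roll":0},
    {"dx":0,"dy":0,"dz":-0.5,"roll":0}
  ]
}}

```text
time: 7.25
ee_pos: [0.4899, -0.0257, 0.0816]
ee_rot: [[-0.994, 0.107, 0.001], [0.107, 0.994, 0.0], [-0.001, 0.0, -1.0]]
wrist_force: [-1.4, 3.0, 14.6]
width: 0.483
```

Request:
{"fn": "send_rows", "kwargs": {
  "plan": [
    {"dx":0,"dy":0,"dz":0.3,"roll":0},
    {"dx":0,"dy":0,"dz":0.3,"roll":-1},
    {"dx":0,"dy":0,"dz":0.3,"roll":-2}
  ]
}}

```text
time: 7.55
ee_pos: [0.4898, -0.0258, 0.0817]
ee_rot: [[-0.99, 0.142, 0.0], [0.142, 0.99, 0.0], [-0.0, 0.0, -1.0]]
wrist_force: [-0.2, 2.1, 9.9]
width: 0.482
```

Request:
{"fn": "send_rows", "kwargs": {
  "plan": [
    {"dx":0,"dy":0,"dz":0,"roll":-1},
    {"dx":0,"dy":0,"dz":0,"roll":-2}
  ]
}}

```text
time: 7.75
ee_pos: [0.4899, -0.0257, 0.0817]
ee_rot: [[-0.984, 0.177, 0.001], [0.177, 0.984, 0.0], [-0.001, 0.0, -1.0]]
wrist_force: [-1.0, 3.0, 8.2]
width: 0.479
```

Request:
{"fn": "send_rows", "kwargs": {
  "plan": [
    {"dx":0,"dy":0,"dz":0,"roll":-1},
    {"dx":0,"dy":0,"dz":0,"roll":-2}
  ]
}}

```text
time: 7.95
ee_pos: [0.4899, -0.0256, 0.0817]
ee_rot: [[-0.978, 0.211, 0.0], [0.211, 0.978, 0.0], [-0.0, 0.0, -1.0]]
wrist_force: [-1.7, 2.7, 8.3]
width: 0.48
```

Request:
{"fn": "send_rows", "kwargs": {
  "plan": [
    {"dx":0,"dy":0,"dz":0,"roll":-1},
    {"dx":0,"dy":0,"dz":0,"roll":-2}
  ]
}}

```text
time: 8.15
ee_pos: [0.4899, -0.0257, 0.0817]
ee_rot: [[-0.97, 0.245, 0.0], [0.245, 0.97, 0.0], [-0.0, 0.0, -1.0]]
wrist_force: [-0.1, 3.9, 9.9]
width: 0.483
```

Request:
{"fn": "send_rows", "kwargs": {
  "plan": [
    {"dx":0,"dy":0,"dz":0,"roll":-1},
    {"dx":0,"dy":0,"dz":0,"roll":-2}
  ]
}}

```text
time: 8.35
ee_pos: [0.4899, -0.0256, 0.0817]
ee_rot: [[-0.96, 0.279, 0.0], [0.279, 0.96, 0.0], [-0.0, 0.0, -1.0]]
wrist_force: [-0.4, 3.6, 9.8]
width: 0.481
```

Request:
{"fn": "send_rows", "kwargs": {
  "plan": [
    {"dx":0,"dy":0,"dz":0,"roll":-1},
    {"dx":0,"dy":0,"dz":0,"roll":-2}
  ]
}}

```text
time: 8.55
ee_pos: [0.4899, -0.0256, 0.0817]
ee_rot: [[-0.95, 0.312, 0.0], [0.312, 0.95, 0.0], [-0.0, 0.0, -1.0]]
wrist_force: [0.4, 3.6, 9.9]
width: 0.477
```

Request:
{"fn": "send_rows", "kwargs": {
  "plan": [
    {"dx":0,"dy":0,"dz":0,"roll":-1},
    {"dx":0,"dy":0,"dz":0,"roll":-2}
  ]
}}

```text
time: 8.75
ee_pos: [0.4899, -0.0256, 0.0817]
ee_rot: [[-0.939, 0.345, 0.0], [0.345, 0.939, 0.0], [-0.0, 0.0, -1.0]]
wrist_force: [0.2, 3.4, 8.9]
width: 0.482
```

Request:
{"fn": "send_rows", "kwargs": {
  "plan": [
    {"dx":0,"dy":0,"dz":0,"roll":-1},
    {"dx":0,"dy":0,"dz":0,"roll":-2}
  ]
}}

```text
time: 8.95
ee_pos: [0.4899, -0.0256, 0.0816]
ee_rot: [[-0.926, 0.377, 0.0], [0.377, 0.926, 0.0], [-0.0, 0.0, -1.0]]
wrist_force: [0.0, 3.8, 8.2]
width: 0.479
```

Request:
{"fn": "send_rows", "kwargs": {
  "plan": [
    {"dx":0,"dy":0,"dz":0,"roll":-1},
    {"dx":0,"dy":0,"dz":0,"roll":-2}
  ]
}}

```text
time: 9.15
ee_pos: [0.4898, -0.0256, 0.0816]
ee_rot: [[-0.912, 0.41, 0.0], [0.41, 0.912, 0.0], [-0.0, 0.0, -1.0]]
wrist_force: [0.4, 4.8, 8.4]
width: 0.48
```

Request:
{"fn": "send_rows", "kwargs": {
  "plan": [
    {"dx":0,"dy":0,"dz":0,"roll":-1},
    {"dx":0,"dy":0,"dz":0,"roll":-2}
  ]
}}

```text
time: 9.35
ee_pos: [0.4899, -0.0255, 0.0816]
ee_rot: [[-0.897, 0.441, 0.0], [0.441, 0.897, 0.0], [-0.0, 0.0, -1.0]]
wrist_force: [0.7, 3.5, 7.7]
width: 0.481
```

Request:
{"fn": "send_rows", "kwargs": {
  "plan": [
    {"dx":0,"dy":0,"dz":0,"roll":-1},
    {"dx":0,"dy":0,"dz":0,"roll":-2}
  ]
}}

```text
time: 9.55
ee_pos: [0.4899, -0.0255, 0.0816]
ee_rot: [[-0.882, 0.472, 0.0], [0.472, 0.882, 0.0], [-0.0, 0.0, -1.0]]
wrist_force: [1.5, 4.4, 5.8]
width: 0.478
```

Request:
{"fn": "send_rows", "kwargs": {
  "plan": [
    {"dx":0,"dy":0,"dz":-0.2,"roll":0},
    {"dx":0,"dy":0,"dz":-0.2,"roll":-1}
  ]
}}

```text
time: 9.75
ee_pos: [0.4899, -0.0255, 0.0813]
ee_rot: [[-0.873, 0.487, 0.0], [0.487, 0.873, 0.0], [-0.0, 0.0, -1.0]]
wrist_force: [0.6, 4.2, 5.3]
width: 0.48
```

Request:
{"fn": "send_rows", "kwargs": {
  "plan": [
    {"dx":0,"dy":0,"dz":0,"roll":-1},
    {"dx":0,"dy":0,"dz":0,"roll":-1.5}
  ]
}}

```text
time: 9.95
ee_pos: [0.4898, -0.0255, 0.0812]
ee_rot: [[-0.86, 0.51, 0.0], [0.51, 0.86, 0.0], [-0.0, 0.0, -1.0]]
wrist_force: [2.1, 4.9, 2.7]
width: 0.479
```

Height fell to 81.2 mm and the force dropped to 2.7 N at about -69°, so the key seems to be over the notch. I'll lower gently.

Request:
{"fn": "send_rows", "kwargs": {
  "plan": [
    {"dx":0,"dy":0,"dz":-0.5,"roll":0},
    {"dx":0,"dy":0,"dz":-1,"roll":0}
  ]
}}

```text
time: 10.15
ee_pos: [0.4898, -0.0255, 0.0802]
ee_rot: [[-0.86, 0.51, 0.0], [0.51, 0.86, 0.0], [-0.0, 0.0, -1.0]]
wrist_force: [1.1, 4.6, 2.3]
width: 0.474
```

Request:
{"fn": "send_rows", "kwargs": {
  "plan": [
    {"dx":0,"dy":0,"dz":-1,"roll":0},
    {"dx":0,"dy":0,"dz":-2,"roll":0},
    {"dx":0,"dy":0,"dz":-3,"roll":0},
    {"dx":0,"dy":0,"dz":-4,"roll":0},
    {"dx":0,"dy":0,"dz":-5,"roll":0},
    {"dx":0,"dy":0,"dz":-5,"roll":0}
  ]
}}

```text
time: 10.75
ee_pos: [0.4899, -0.0254, 0.0751]
ee_rot: [[-0.86, 0.51, 0.0], [0.51, 0.86, 0.0], [-0.0, 0.0, -1.0]]
wrist_force: [2.5, 4.4, -0.3]
width: 0.48
```

Request:
{"fn": "send_rows", "kwargs": {
  "plan": [
    {"dx":0,"dy":0,"dz":-0.5,"roll":0},
    {"dx":0,"dy":0,"dz":-0.5,"roll":0}
  ]
}}

```text
time: 10.95
ee_pos: [0.4899, -0.0255, 0.0748]
ee_rot: [[-0.86, 0.51, 0.0], [0.51, 0.86, 0.0], [-0.0, 0.0, -1.0]]
wrist_force: [0.3, 5.7, 5.5]
width: 0.478
```

Small further steps, to feel the bottom.

Request:
{"fn": "send_rows", "kwargs": {
  "plan": [
    {"dx":0,"dy":0,"dz":-0.3,"roll":0},
    {"dx":0,"dy":0,"dz":-0.3,"roll":0}
  ]
}}

```text
time: 11.15
ee_pos: [0.4899, -0.0255, 0.0747]
ee_rot: [[-0.86, 0.51, 0.001], [0.51, 0.86, 0.0], [-0.0, 0.001, -1.0]]
wrist_force: [-0.1, 4.2, 12.2]
width: 0.476
```

Request:
{"fn": "send_rows", "kwargs": {
  "plan": [
    {"dx":0,"dy":0,"dz":0.2,"roll":0},
    {"dx":0,"dy":0,"dz":0.2,"roll":0},
    {"dx":0,"dy":0,"dz":0.2,"roll":0},
    {"dx":0,"dy":0,"dz":0.2,"roll":0},
    {"dx":0,"dy":0,"dz":0.2,"roll":0}
  ],
  "fingers": 0.75
}}

```text
time: 11.65
ee_pos: [0.4896, -0.0257, 0.0745]
ee_rot: [[-0.86, 0.51, -0.0], [0.51, 0.86, -0.0], [0.0, -0.0, -1.0]]
wrist_force: [-1.3, 0.9, -0.0]
width: 0.751
```

Request:
{"fn": "send_rows", "kwargs": {
  "plan": [
    {"dx":0,"dy":0,"dz":10,"roll":0},
    {"dx":0,"dy":0,"dz":25,"roll":0},
    {"dx":0,"dy":0,"dz":45,"roll":0},
    {"dx":0,"dy":0,"dz":70,"roll":0},
    {"dx":0,"dy":0,"dz":90,"roll":0},
    {"dx":0,"dy":0,"dz":90,"roll":0},
    {"dx":0,"dy":0,"dz":90,"roll":0}
  ]
}}

```text
time: 12.35
ee_pos: [0.4898, -0.0254, 0.1651]
ee_rot: [[-0.86, 0.51, 0.001], [0.51, 0.86, 0.0], [-0.001, 0.001, -1.0]]
wrist_force: [0.4, -0.9, -0.2]
width: 0.751
```

```bash
python3 - <<'E'
from h import *
o=get_obs();s=snapshot("wrist");cv2.imwrite("pics/w6.png",s["frame"])
print({k:np.round(o[k],4).tolist() for k in("ee_pos","ee_rot","wrist_force","width")})
s=snapshot("scene");cv2.imwrite("pics/scene6.png",cv2.resize(s["frame"][130:245,205:345],None,fx=5,fy=5,interpolation=cv2.INTER_CUBIC))
E
```

```text
{'ee_pos': [0.4898, -0.0254, 0.1651], 'ee_rot': [[-0.8602, 0.5099, 0.001], [0.5099, 0.8602, 0.0003], [-0.0007, 0.0007, -1.0]], 'wrist_force': [0.3903, -0.8774, -0.2016], 'width': 0.7506}
```

View pics/w6.png

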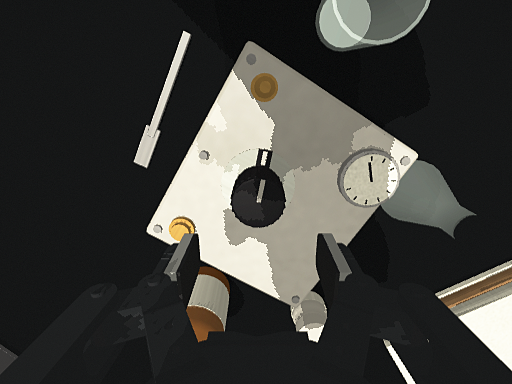

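View pics/scene6.png

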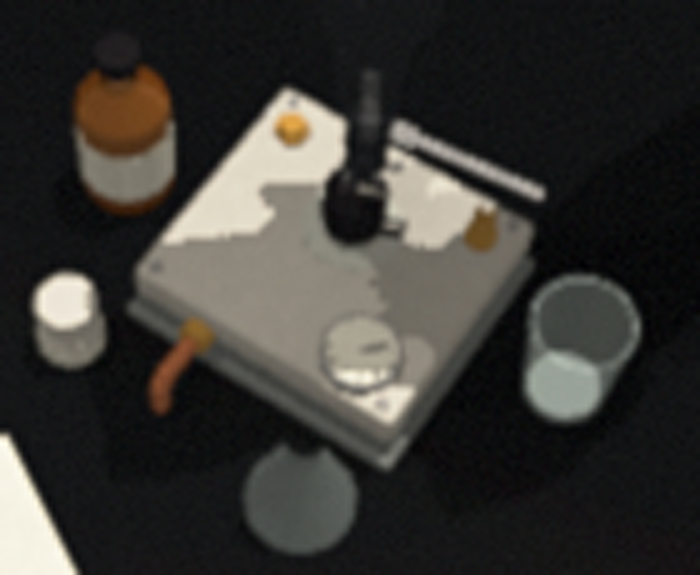

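```bash
python3 - <<'E'
from h import *
o=get_obs();s=wcam(o,snapshot("wrist"));f=s["frame"]
g=(f.max(2)<50).astype(np.uint8);r=[]
for v in range(188,215):
    x=np.where(g[v,215:300])[0]+215;r.append((v,x.min(),x.max()))
b=max(r,key=lambda t:t[2]-t[1]);v,a,c=b;print(b)
for z in(.106,.113):
    p,q=plane(s,a-.5,v,z),plane(s,c+.5,v,z);print(z,np.linalg.norm(p-q).round(4),((p+q)/2).round(4))
# pointer dir: ridge in image ends; pointer tip z~.068
k=np.array([.4897,-.0253])
for n,u,v,z in(("tip",264.5,150,.0685),("barb",264,86,.1),("pin",204,155,.066)):
    d=plane(s,u,v,z)[:2]-k;print(n,np.linalg.norm(d).round(4),np.degrees(np.arctan2(d[1],d[0])).round(1))
E
```

```text
(198, np.int64(231), np.int64(285))
0.106 0.0417 [ 0.4861 -0.0226  0.106 ]
0.113 0.0402 [ 0.4838 -0.0213  0.113 ]
tip 0.0343 139.2
barb 0.0847 146.3
pin 0.0544 -152.7
```

```bash
python3 -c "
from rig import finish_job;print(finish_job())"
```

```text
the job is handed in; nothing more can be done
None
```

The selector is switched to the barbed outlet. The knob is down and, by every check I made, locked, and I handed the job in after about 12.5 s of robot time.

- **What I did:** I gripped the knob and pulled it up about 9 mm, clear of the 7 mm lock. I turned it clockwise to the barbed fitting, on the beaker's side, and felt for the notch in steps of 1 to 2 degrees with a light press, about 5–10 N. The notch was at about -69°, just beyond the outlet. The knob slid down 7 mm there with almost no resistance, and I let go and moved clear.
- **Last checks:**
  - **Height:** the tool stopped at 74.7 mm, against 74.8 mm when I first gripped the locked knob. In the picture the knob's top measures 41.7 mm across at its locked height; its real size is 42 mm.
  - **Direction:** the pointer is about 68° from the closed mark and the barb 61°, a gap of about 0.12 rad, within the range you gave.
  - **Surroundings:** the gripper is open, 90 mm above the knob and touching nothing. The things around the selector looked unmoved; I did not look again at the wash bottle and tip box, which the gripper stayed well clear of.
- **Higher forces and one mismatch:** the wrist read 14.6 N when I first landed on the lock's top and 12.2 N at the bottom, both briefly above the 6–10 N meant for light pressing. In the last picture the knob's centre came out about 4 mm off my earlier estimate. I put that down to a rough row choice in the measurement.
- **Refused move calls:** the first two were refused because their rows left out the turn value. Nothing moved, and including it in every row fixed this.

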